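Hold the balance's antistatic head over a charged jar

ROBOT

A 6-joint arm with a two-finger parallel gripper is mounted at the origin on a cart in front of the work surface, level with it; the furniture and walls round the work are solid. World frame = base frame: x ahead of the robot, y to its left, z up, the work surface at z = 0. Lengths are in mm, angles in rad, forces in N, time in s.
With the tool pointing down it reaches from about 300 to 775 mm from the base axis. Payload 14.6 kg.
Tool frame: the origin (TCP) lies on the centre line of the jaws, within the pads' length; the fingertips stand 19 mm ahead of it and the grasp point (between the pads) is the TCP (bot.tip_reach is the distance from the TCP to the fingertips, in mm); y points along the fingers, x is the direction in which the jaws open and shut, and the axes are right-handed (so a half turn about y gives the same grasp; the last joint's range is limited). The gripper opens to 85 mm and grips with 20 to 120 N. Pads are 22 mm wide; open, the fingers measure 114 mm over their backs; the gripper's body (76 mm by 85 mm) begins 54 mm behind the grasp point. The pads swing forward as they close: fully open they stand 13 mm farther back than shut.
Start: joints at [-1.266, 0.3, 1.521, -0, 1.321, -0.067], TCP at [199.804, -512.414, 250.281] pointing down, gripper open.
Joint ranges: [-3.03, 3.03], [-0.79, 2.21], [0.23, 2.52], [-1.04, 4.18], [0, 3.07], [-2.55, 2.55]. Speed limits (rad/s): [2.22, 2.22, 2.57, 3.14, 3.14, 3.14].

INTERFACE

Orientations are given as a unit quaternion [w, x, y, z].
In Python, from rig import bot gives the robot as it stands. Calls block until the motion is done:
- bot.move_to(position, orientation): joint-space move of the TCP to a pose.
- bot.servo_line(position, attitude=None, speed=150, until_force=None): straight line of the TCP; attitude=None keeps the orientation; speed is the mean speed in mm/s. With until_force (N) it stops when the force on the tool has changed by that much, and returns True; else False.
- bot.move_joints(angles): joint-space move.
- bot.move_gripper(opening, grip_force=None): finger opening in mm; grip_force is the grip in N (None keeps the last); returns when the fingers have stopped.
- bot.dwell(seconds).
- bot.ik(position, orientation): joint angles nearest the present ones, or None.
- bot.read_state(): the state.
- bot.read_camera(name): name is "scene" or "top" or "wrist"; returns a dict with "image" (420x560x3 uint8, blue, green, red), "depth" (420x560 float32, mm along the optical axis (not along the pixel's ray), 0 where there is no reading), "fovy" (degrees; the focal length in pixels is half the picture's height over the tangent of half this angle, whatever the lens; pixels are square), "cx", "cy" (the principal point, pixels), "eye" and "attitude" of the camera in the world; the wrist camera has in their place "mount" (4x4, takes a point from camera to tool coordinates, whose origin is the TCP and whose axes are the tool frame's). Camera axes: x right, y down, z forward; pixel columns grow to the right and rows downward; lengths in mm; the calibration is good to about 2 mm. A picture is of the moment at which its call begins: read the wrist's pose just before it.
A pose or a line that the arm cannot do raises bot.MotionError and nothing moves.
- bot.finish_job(): hands the job in, once; it reports no verdict.
The state is a dict: "clock": time; "joint_positions": joint angles; "qvel": joint speeds; "effort": joint torques, N m; "ee_pos": TCP position; "tool_rot": TCP orientation; "ft_force": force on the tool from outside, world axes, zero at the start; "moment": the same for the moment, N m; "grip_width": finger opening in mm.
Only numpy, scipy, OpenCV 4.12 (cv2) and the standard library are available. Lean on these libraries where they do the work, as an engineer would, in place of code of your own. Each camera call takes 0.05 s, during which the arm holds its last target.

TASK

The larger of the two screw-top jars has picked up static and has to be discharged before it is weighed: set it down gently, upright, in the middle of the balance's pan and let go of it. Then pinch the grey head of the antistatic boom so that its lock button on the side is squeezed in, draw the head out over the jar until the third dark ring on its tube stands right at the mouth of the outer tube, and finish while still holding it there, because the boom springs back when let go. Leave the small jar and the other loose things where they are.

Things in the scene. Friction and masses are not known exactly. Their poses are not given: they have to be found in the camera images.
- jar_large_center (a point): The larger jar: white plastic, round, with a white screw lid wider than its body; 59 mm tall, 53 mm across the lid (upper 16 mm), 49 mm across the body, about 100 g. The point is its centre, 29.5 mm above its underside; z points up. It and the small jar stand to the left of the logbook; either may be the nearer one.
- jar_little_center (a point): The small jar, a bystander: 37 mm across, 45 mm tall, white with a blue lid. The point is its centre, 22.5 mm above its underside.
- pan_center (a point): Centre of the top face of the balance's round steel pan (110 mm across, rigid, 65 mm above the worktop). Axes as the balance's.
- tube_mouth (a point): Centre of the open front end of the boom's dark outer tube (25 mm diameter), 180 mm above the worktop, 150 mm behind the pan's centre; axes as the balance's. A steel keeper bracket stands beside it on the right (-y), out to 28 mm from the boom's axis.
- ion_head: Antistatic head with its lock button: grey, 45 mm long (x), 30 mm high, with a 16 mm emitter skirt below. Origin: where to pinch it, on the boom's axis at mid-length; axes as the balance's; stowed, 121 mm behind the pan's centre. Pinch across (y) from above. Its left (+y) side is flat, 17 mm from the origin; the right side is nearly all button. A lip 46 mm wide closes its front, 19 mm ahead.
- lock_button (a joint): Travel of the lock button on the head's right side, m: 0 out (face 23 mm from the head's origin), 0.005 fully in (18 mm). A sprung plate 30 mm long, 21 mm high; about 3 N fully in. Out, its barb behind the keeper locks the stowed boom; in by more than 0.004 the boom is free. A pinch of 20 N on the head presses it right in.
- boom_slide (a joint): How far the boom is drawn out to the balance's front, m: 0 stowed, stop at 0.14. The bright inner tube has dark rings, hidden when stowed, that stand at the outer tube's mouth at 0.04, 0.08 and 0.12; at the third (0.12) the head is over the middle of the pan, 25 mm clear of the jar. A spring draws it back: 3.2 N stowed, 5.6 N at the third ring.
- boats: Stack of white square weighing boats, a loose bystander, 75 x 76 x 28 mm, origin under its centre.
- bench_timer: Small white bench timer, a loose bystander, 44 x 66 x 52 mm, origin under its centre.
- petri_dish: Glass dish, a loose bystander, 58 mm across, 14 mm high, origin under its centre.
- sample_scoop: Steel scoop, a loose bystander, 143 mm long, 28 mm wide, origin under its centre.
- jar_large: The larger jar's body; its origin is the centre of its underside, z up.
- balance: White precision balance, 395 mm deep, 190 mm wide, case 50 mm high, fixed to the worktop. Origin on the worktop under the pan's centre; -x points to its front (sloping display panel, robot's side), y to its left, z up. Behind the pan a column carries the antistatic unit (top 204 mm up), whose boom runs forward along this x axis, 180 mm above the worktop, over the pan's centre line.

How it is judged (in metres and radians):
On the way, in this order (a step that is already met when the one before it is completed fails the run):
1. the larger jar stands upright in the middle of the pan, let go (horizontal distance between jar_large_center and pan_center below 0.02 m and z of jar_large_center in the frame of pan_center below 0.034 m and angle between jar_large's own z axis and vertical below 0.1 rad and linear speed of jar_large below 0.03 m/s and contact force between the fingers and jar_large below 0.1 N), for 0.2 s.
2. the lock button is squeezed in by the fingers while the boom is still stowed (value of joint lock_button above 0.0038 m and value of joint boom_slide below 0.012 m and contact force between the fingers and ion_head above 2 N), for 0.05 s.
At the end, for the whole second after the job is handed in: The fingers hold the antistatic head, still, with the boom drawn out to its third ring (120 mm, 5 mm either way), and the larger jar stands upright and untouched on the pan, its centre within 20 mm of the pan's centre (value of joint boom_slide between 0.115 and 0.125 m and not (velocity of joint boom_slide above 0.01 m/s) and not (velocity of joint boom_slide below -0.01 m/s) and contact force between the fingers and ion_head above 2 N and horizontal distance between jar_large_center and pan_center below 0.02 m and z of jar_large_center in the frame of pan_center between 0.025 and 0.034 m and angle between jar_large's own z axis and vertical below 0.1 rad and linear speed of jar_large below 0.02 m/s and contact force between the arm and jar_large below 0.1 N); the arm keeps its last pose, push and grip.
It fails at once if the jar is dropped (falls free faster than 0.6 m/s, some 2 cm) (contact force between the fingers and jar_large below 0.01 N and linear speed of jar_large above 0.6 m/s).
It fails at once if a bystander is shifted by more than 25 mm (distance of any of jar_little_center, boats, bench_timer, petri_dish, sample_scoop from where it was at the start of the episode above 0.025 m).
It fails at once if the jar is rammed onto the balance (contact force over 120 N) (contact force between jar_large and balance above 120 N).
It also fails if it takes over 54 s, if anything falls off the work surface, if the arm or the gripper's body presses on something with over 40 N, if the wrist force passes 120 N, or if a joint passes its speed limit or range.

## Working session

There is one attempt and no reset: what is moved stays moved. The work goes in short steps, each a Python script; the robot and the scene stay as the last script left them, time stands still between calls to the robot, and variables do not carry over. Pictures are saved under pics/ and viewed, and the job is handed in when it is done.

```bash
ls; mkdir -p pics; cat > h.py <<'E'
import numpy as np, cv2, pickle
from rig import bot
from scipy.spatial.transform import Rotation as R
def q2R(q): return R.from_quat([q[1],q[2],q[3],q[0]])
def shot(n,fn):
    s=bot.read_state(); c=bot.read_camera(n); cv2.imwrite('pics/%s.png'%fn,c['image'])
    if n=='wrist':
        M=np.array(c['mount']); Rt=q2R(s['tool_rot']).as_matrix(); 
        c['Rw']=Rt@M[:3,:3]; c['ew']=Rt@M[:3,3]+np.array(s['ee_pos'])
    else:
        a=np.array(c['attitude']); c['Rw']=a if a.shape==(3,3) else q2R(a).as_matrix(); c['ew']=np.array(c['eye'])
    pickle.dump(c,open('pics/%s.pkl'%fn,'wb')); return c
def cloud(c):
    d=c['depth']; h,w=d.shape; f=h/2/np.tan(np.radians(c['fovy'])/2)
    v,u=np.mgrid[:h,:w]; P=np.stack([(u-c['cx'])/f*d,(v-c['cy'])/f*d,d],-1)
    W=P@c['Rw'].T+c['ew']; W[d==0]=np.nan; return W
def load(fn): return pickle.load(open('pics/%s.pkl'%fn,'rb'))
E
python3 - <<'E'
from h import *
for n in ['scene','top','wrist']:
    c=shot(n,n+'0'); print(n,c['fovy'],c['cx'],c['cy'],c['ew'],c['Rw'].round(3).tolist())
print(bot.read_state())
E
```

```text
pics
scene 56.61726557943383 275.8254896553722 212.057113098473 [ 32.2066699  732.20611426 713.02629142] [[-0.894, -0.209, 0.396], [-0.447, 0.466, -0.763], [-0.025, -0.86, -0.51]]
top 53.16972860344477 280.5410846404446 208.39026376823514 [ 384.08899933 -169.81328415 1332.7720257 ] [[-0.019, -0.996, 0.091], [-1.0, 0.021, 0.019], [-0.021, -0.091, -0.996]]
wrist 63.275377808668594 278.2439460850908 208.65894041151887 [ 263.22174267 -487.21263223  373.68739387] [[0.362, -0.898, -0.249], [-0.932, -0.349, -0.096], [-0.001, 0.267, -0.964]]
{'clock': 0.15, 'joint_positions': array([-1.26555920e+00,  3.00343906e-01,  1.52142268e+00,  1.14813285e-05,
        1.32073188e+00, -6.65985153e-02]), 'qvel': array([ 0.00100185, -0.00086058, -0.00266825,  0.00091278, -0.0015203 ,
       -0.0003723 ]), 'effort': array([-2.83958158e-06, -5.43673289e+01, -3.61891115e+01, -2.46063684e-05,
        3.12466131e-03,  2.30925781e-05]), 'ee_pos': array([ 199.7808861 , -512.25868625,  249.85810222]), 'tool_rot': array([ 0.58400816, -0.5836062 ,  0.39920936, -0.39871062]), 'ft_force': array([-0.31789519, -0.34862777, -0.22564129]), 'moment': array([-0.0103527 ,  0.00264953, -0.06645523]), 'grip_width': 85.46954807662601}
```

View pics/scene0.png

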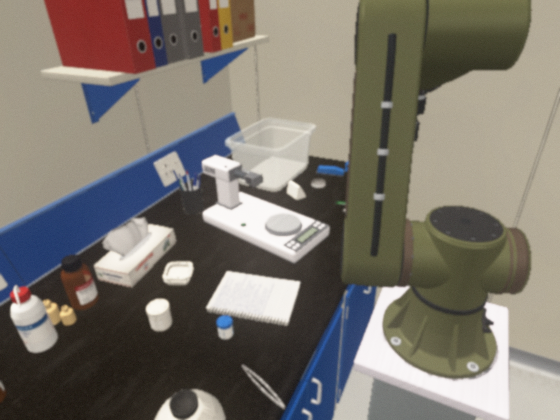

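View pics/top0.png

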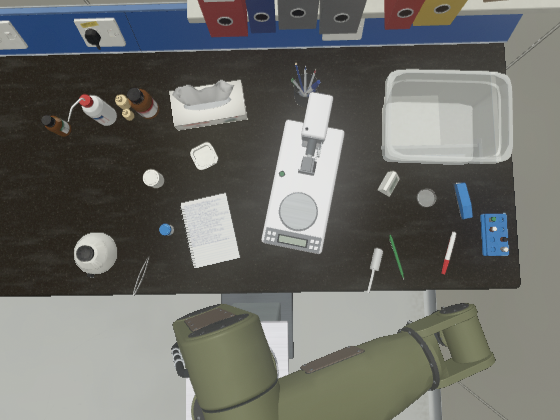

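View pics/wrist0.png

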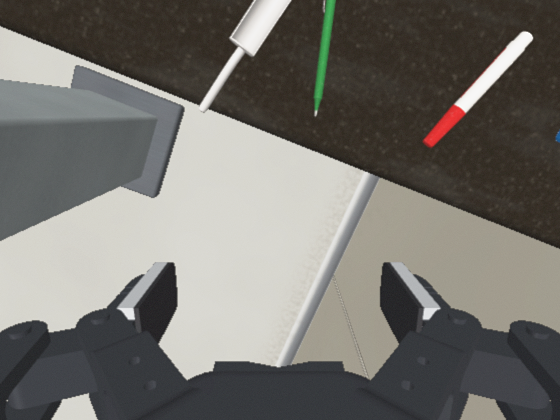

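The top view shows the large jar at (153,178), the small jar at (166,230), the pan at (298,211), and the boom head near (308,165). Next I measure them.

```bash
cat > m.py <<'E'
from h import *
c=load('top0'); W=cloud(c); im=c['image'].astype(int)
print('table', [W[v,u].round(1).tolist() for u,v in [(120,230),(260,70),(350,80),(400,270),(60,200)]])
def blob(u0,u1,v0,v1,zlo,zhi):
    w=W[v0:v1,u0:u1].reshape(-1,3); m=(w[:,2]>zlo)&(w[:,2]<zhi); w=w[m]
    (x,y),r=cv2.minEnclosingCircle(w[:,:2].astype(np.float32))
    return len(w),np.median(w,0).round(1),(w[:,:2].min(0)/2+w[:,:2].max(0)/2).round(1),(x,y,r),np.ptp(w,0).round(1)
print('L',blob(135,172,160,196,50,75))
print('l',blob(155,180,220,240,38,60))
for n in(range(195,230,6)):print(n,W[n,298].round(1))
print('pan',blob(275,325,185,235,60,75))
# case top
m=(W[...,2]>44)&(W[...,2]<58); m[:, :255]=0; m[:,350:]=0; m[:115]=0;m[260:]=0
w=W[m][:,:2]; r=cv2.minAreaRect(w.astype(np.float32)); print(r,cv2.boxPoints(r))
# high stuff
z=np.nan_to_num(W[...,2])
for lo,hi in [(120,160),(160,185),(185,198),(198,215)]:
    m=(z>lo)&(z<hi); m[:,:260]=0;m[:,360:]=0;m[:90]=0;m[200:]=0
    w=W[m]; print(lo,hi,len(w),w.min(0).round(),w.max(0).round(),np.median(w,0).round())
big=cv2.resize(c['image'][85:255,230:350],None,fx=5,fy=4.0,interpolation=cv2.INTER_CUBIC)
big=cv2.resize(c['image'][85:255,230:350],None,fx=3.5,fy=3.5,interpolation=cv2.INTER_CUBIC); cv2.imwrite('pics/topz.png',big)
s=load('scene0')['image'][140:260,180:340]; cv2.imwrite('pics/scz.png',cv2.resize(s,None,fx=5,fy=5,interpolation=cv2.INTER_CUBIC))
E
python3 m.py
```

```text
table [[447.6, 369.9, 0.9], [965.3, -85.8, -0.0], [922.9, -379.7, 0.8], [305.6, -512.6, 9.0], [548.2, 566.3, 1.7]]
L (230, array([604.1, 252.6,  58.7]), array([604.4, 254. ]), (604.996826171875, 253.8631591796875, 26.29501724243164), array([50.7, 50.3, 13.6]))
l (109, array([445.7, 214. ,  44.4]), array([444.4, 214.6]), (444.53173828125, 214.55516052246094, 18.283164978027344), array([34.2, 35.2, 12.4]))
195 [ 540.7 -199.9   61. ]
201 [ 522.  -199.4   64.2]
207 [ 503.4 -199.    66.4]
213 [ 485.3 -198.6   65.6]
219 [ 467.2 -198.2   64.5]
225 [ 449.  -197.8   65. ]
pan (1004, array([ 491.4, -198.4,   65.3]), array([ 489.1, -197.1]), (486.0133972167969, -192.92486572265625, 64.42234802246094), array([114.6, 106.9,  12.1]))
((571.8610229492188, -216.24185180664062), (188.74966430664062, 393.3782653808594), 77.60806274414062) [[ 359.50165 -266.20892]
 [ 743.71515 -350.62708]
 [ 784.2204  -166.27478]
 [ 400.0069   -81.85663]]
120 160 21 [ 831. -256.  122.] [ 844. -199.  145.] [ 840. -229.  133.]
160 185 100 [ 582. -275.  161.] [ 820. -199.  185.] [ 655. -236.  178.]
185 198 423 [ 582. -297.  185.] [ 796. -198.  198.] [ 633. -232.  193.]
198 215 1103 [ 583. -297.  198.] [ 810. -206.  211.] [ 740. -252.  204.]
```

```bash
ls pics
```

```text
scene0.pkl
scene0.png
scz.png
top0.pkl
top0.png
topz.png
wrist0.pkl
wrist0.png
```

View pics/topz.png

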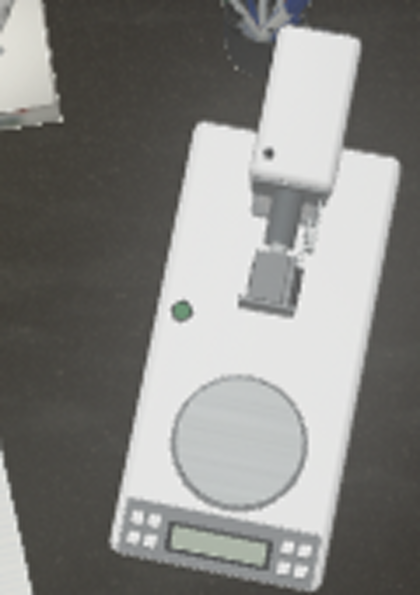

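View pics/scz.png

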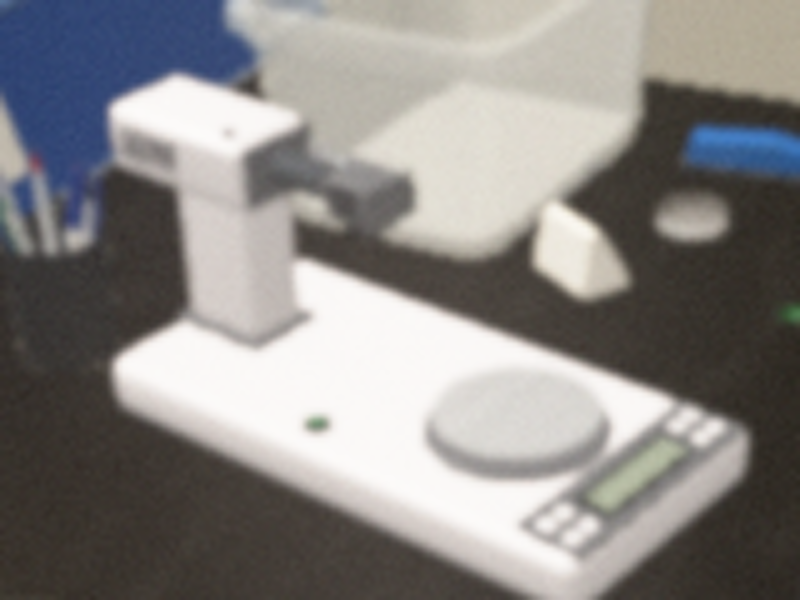

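```bash
cat > m2.py <<'E'
from h import *
c=load('top0'); im=c['image']; 
f=210/np.tan(np.radians(c['fovy'])/2)
def ray(u,v,z):
    d=c['Rw']@np.array([(u-c['cx'])/f,(v-c['cy'])/f,1]); return c['ew']+d*(z-c['ew'][2])/d[2]
g=im[180:240,265:335].astype(int).sum(2)/3
m=(g<218).astype(np.uint8)
n,l,s,ce=cv2.connectedComponentsWithStats(m); k=l[211-180,298-265]
cs,_=cv2.findContours((l==k).astype(np.uint8),cv2.RETR_EXTERNAL,cv2.CHAIN_APPROX_NONE)
e=cv2.fitEllipse(max(cs,key=len)); print(s[k],e); print('pan',ray(e[0][0]+265,e[0][1]+180,65))
j=(im[155:200,130:175].min(2)>150).astype(np.uint8)
cs,_=cv2.findContours(j,cv2.RETR_EXTERNAL,cv2.CHAIN_APPROX_NONE); k=max(cs,key=cv2.contourArea);e=cv2.fitEllipse(k);print(e,ray(e[0][0]+130,e[0][1]+155,56))
print(load('wrist0')['mount'])
yaw=np.radians(-12.4); xb=np.array([np.cos(yaw),np.sin(yaw),0]); yb=np.array([-xb[1],xb[0],0])
P=np.array([490,-198,0])
for nm,p,x in [('jar',[604,254,48],None),('pan',P+[0,0,113],yb),('head',P+121*xb+[0,0,180],yb),('out',P+xb+[0,0,180],yb)]:
  for sg in(1,-1):
    p=np.array(p,float)
    if x is None:
        r=p*[1,1,0]/np.hypot(p[0],p[1]); t=np.array([-r[1],r[0],0])
    else: t=x
    tx=sg*t; ty=np.array([0,0,-1.]); tz=np.cross(tx,ty)
    q=R.from_matrix(np.stack([tx,ty,tz],1)).as_quat(); q=[q[3],*q[:3]]
    k=bot.ik(p.tolist(),q); print(nm,sg,np.round(q,3),None if k is None else np.round(k,2))
E
python3 m2.py
```

```text
[   0    0   70   60 2113] ((40.3492546081543, 35.23246765136719), (51.78923416137695, 74.917236328125), 66.74755096435547)
pan [ 478.09212605 -220.65988175   65.        ]
((20.582412719726562, 22.362281799316406), (15.377094268798828, 15.791831016540527), 38.24935531616211) [606.0725578  254.79621224  56.        ]
[[ 9.99999211e-01 -1.20214516e-03 -3.63442382e-04 -3.90957669e-01]
 [ 2.88893662e-05 -2.67296309e-01  9.63614385e-01 -1.23893744e+02]
 [-1.25555117e-03 -9.63613635e-01 -2.67296064e-01  6.82165022e+01]
 [ 0.00000000e+00  0.00000000e+00  0.00000000e+00  1.00000000e+00]]
jar 1 [-0.391  0.391  0.589 -0.589] [ 0.34  0.74  1.35 -0.    1.05 -1.63]
jar -1 [-0.589  0.589 -0.391  0.391] [0.34 0.74 1.35 0.   1.05 1.51]
pan 1 [-0.551  0.551  0.443 -0.443] [-0.45  0.41  1.72 -0.    1.01 -1.81]
pan -1 [ 0.443 -0.443  0.551 -0.551] [-0.45  0.41  1.72 -0.    1.01  1.33]
head 1 [-0.551  0.551  0.443 -0.443] [-0.41  0.58  1.29 -0.    1.27 -1.76]
head -1 [ 0.443 -0.443  0.551 -0.551] [-0.41  0.58  1.29 -0.    1.27  1.38]
out 1 [-0.551  0.551  0.443 -0.443] [-0.45  0.32  1.66 -0.    1.16 -1.81]
out -1 [ 0.443 -0.443  0.551 -0.551] [-0.45  0.32  1.66 -0.    1.16  1.33]
```

```bash
cat >> h.py <<'E'
yaw=np.radians(-12.4)
def bal(yaw=yaw): 
    xb=np.array([np.cos(yaw),np.sin(yaw),0]); return xb,np.array([-xb[1],xb[0],0])
def quat(tx):
    tx=np.array(tx,float); tx/=np.linalg.norm(tx); ty=np.array([0,0,-1.]); q=R.from_matrix(np.stack([tx,ty,np.cross(tx,ty)],1)).as_quat(); return [q[3],q[0],q[1],q[2]]
def ray(c,u,v,z):
    f=c['image'].shape[0]/2/np.tan(np.radians(c['fovy'])/2)
    d=c['Rw']@np.array([(u-c['cx'])/f,(v-c['cy'])/f,1]); return c['ew']+d*(z-c['ew'][2])/d[2]
E
python3 - <<'E'
from h import *
xb,yb=bal(); P=np.array([490,-198,0])
bot.move_to((P-40*xb+[0,0,320]).tolist(),quat(yb)); bot.dwell(0.3)
shot('wrist','w1'); s=bot.read_state(); print(s['clock'],s['ee_pos'])
E
```

```text
2.05 [ 450.83439981 -189.67054132  319.92235731]
```

View pics/w1.png

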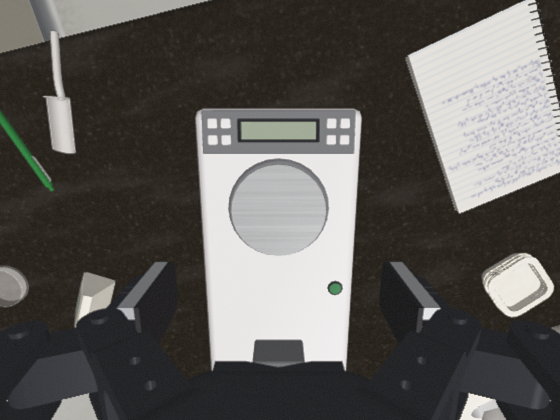

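Pan centred near (279,207), case axis vertical in the picture, so the yaw is right; head lip partly hidden at (278,345). I shift forward to see the head and tube mouth.

```bash
python3 - <<'E'
from h import *
xb,yb=bal(); P=np.array([490,-198,0])
bot.move_to((P+60*xb+[0,0,320]).tolist(),quat(yb)); bot.dwell(0.3)
c=shot('wrist','w2'); s=bot.read_state(); print(s['clock'],s['ee_pos'])
for fn in ['w1','w2']:
    c=load(fn); W=cloud(c); g=c['image'].astype(int)
    if fn=='w1':
        W1=W; 
        m=(abs(W[...,2]-65)<6)&(np.hypot(W[...,0]-490,W[...,1]+198)<75)
        m=(m&(g.mean(2)<215)).astype(np.uint8); m=cv2.morphologyEx(m,cv2.MORPH_OPEN,np.ones((5,5)))
        k=max(cv2.findContours(m,0,cv2.CHAIN_APPROX_NONE)[0],key=cv2.contourArea); e=cv2.fitEllipse(k); print(e, ray(c,*e[0],65))
cv2.imwrite('pics/w2z.png',cv2.resize(load('w2')['image'][150:400,160:400],None,fx=2.4,fy=2.4,interpolation=cv2.INTER_CUBIC))
E
```

```text
2.8833 [ 548.22599651 -210.88267428  320.5774095 ]
((278.2174072265625, 209.52915954589844), (90.36647033691406, 93.151611328125), 97.21867370605469) [ 488.82066249 -197.60265337   65.        ]
```

View pics/w2z.png

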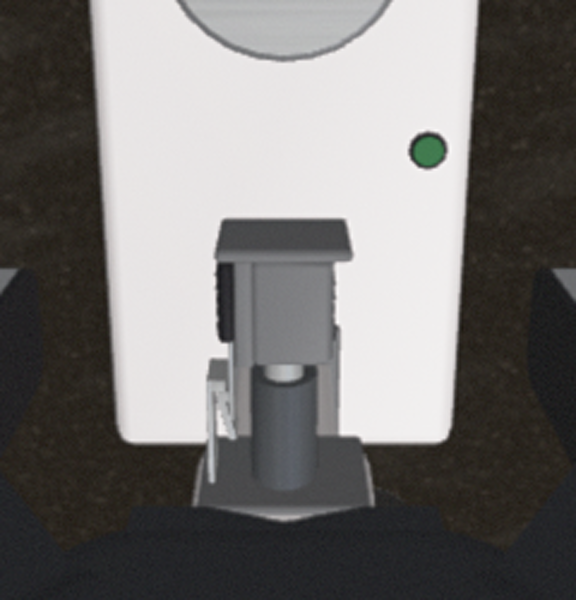

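```bash
python3 - <<'E'
from h import *
xb,yb=bal(); P=np.array([488.8,-197.6,0])
c=load('w2'); W=cloud(c)
def r(x,y,z,t):
    p=ray(c,160+x/2.4,150+y/2.4,z)-P; print(t,(p@xb).round(1),(p@yb).round(1))
r(215,258,195,'lip TL');r(352,258,195,'lip TR');r(284,220,149,'lip bottom front');r(284,362,195,'rear top');r(284,378,190,'mouth top');r(252,430,180,'tubeL');r(316,430,180,'tubeR')
r(208,362,180,'keeper front'); r(208,480,180,'keeper rear')
r(100,200,50,'caseL');r(475,200,50,'caseR')
def d(x,y,t):
    p=W[int(150+y/2.4),int(160+x/2.4)]; q=p-P; print(t,(q@xb).round(1),(q@yb).round(1),q[2].round(1))
for x,y in [(290,265),(290,300),(290,350),(260,300),(240,300),(225,300),(284,240),(217,362),(212,420),(284,400)]: d(x,y,(x,y))
E
```

```text
lip TL 102.8 -22.5
lip TR 102.9 22.7
lip bottom front 107.3 0.3
rear top 141.4 0.2
mouth top 150.7 0.2
tubeL 178.8 -11.7
tubeR 178.8 12.1
keeper front 150.3 -27.4
keeper rear 200.6 -28.7
caseL 134.5 -93.7
caseR 134.8 97.9
(290, 265) 105.4 1.6 194.3
(290, 300) 118.2 1.6 194.8
(290, 350) 135.8 1.6 195.5
(260, 300) 118.2 -8.0 194.8
(240, 300) 117.9 -14.4 195.4
(225, 300) 119.9 -20.4 191.3
(284, 240) 99.1 0.0 188.8
(217, 362) 151.9 -24.8 176.0
(212, 420) 168.3 -25.9 189.0
(284, 400) 157.8 -0.1 191.6
```

```bash
python3 - <<'E'
from h import *
J=np.array([605,254,0.]); r=J/np.linalg.norm(J); q=quat([-r[1],r[0],0])
bot.move_to([450,60,330],quat([-.1,1,0]))
bot.move_to((J-30*r+[0,0,170]).tolist(),q); bot.dwell(0.3)
c=shot('wrist','w3'); s=bot.read_state(); print(s['clock'],s['ee_pos'])
W=cloud(c); m=(abs(W[...,2]-59)<5)&(np.hypot(W[...,0]-605,W[...,1]-254)<50)
k=W[m]; print(len(k),np.median(k,0),(k.min(0)+k.max(0))/2,np.ptp(k,0),cv2.minEnclosingCircle(k[:,:2].astype(np.float32)))
E
```

```text
5.4083 [577.45082551 242.02668471 170.61608468]
3622 [602.72153492 254.12407026  58.87855038] [604.16959212 254.68112058  57.68830825] [52.05174861 52.30702602  7.27472856] ((604.207763671875, 254.96580505371094), 26.592145919799805)
```

View pics/w3.png

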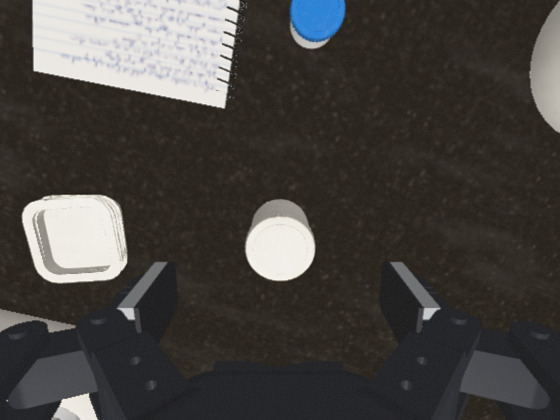

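The large jar's lid is at (280,247), centred between the jaws; the boats at (75,240) and small jar at (317,18) are clear. Grasp and lift.

```bash
python3 - <<'E'
from h import *
J=np.array([604.4,254.7,0.]); r=J/np.linalg.norm(J); q=quat([-r[1],r[0],0])
bot.servo_line((J+[0,0,150]).tolist(),speed=120)
print(bot.servo_line((J+[0,0,49]).tolist(),speed=90,until_force=8))
s=bot.read_state(); print(s['ee_pos'],s['ft_force'])
bot.move_gripper(40,30); s=bot.read_state(); print(s['grip_width'],s['ft_force'],s['clock'])
bot.servo_line((J+[0,0,180]).tolist(),speed=100); bot.dwell(.2)
s=bot.read_state(); print(s['grip_width'],s['ee_pos'],s['ft_force'],s['clock'])
shot('wrist','w4')
E
```

```text
False
[604.7178388  254.82822701  49.70378847] [-0.28514043  0.25332833 -0.41638869]
51.92940299789338 [-1.12464525  0.74112157  4.47479666] 7.5417
51.858558272419735 [604.32356386 254.67942446 179.62558108] [-0.40862687  0.05413072 -0.77303286] 9.2
```

View pics/w4.png

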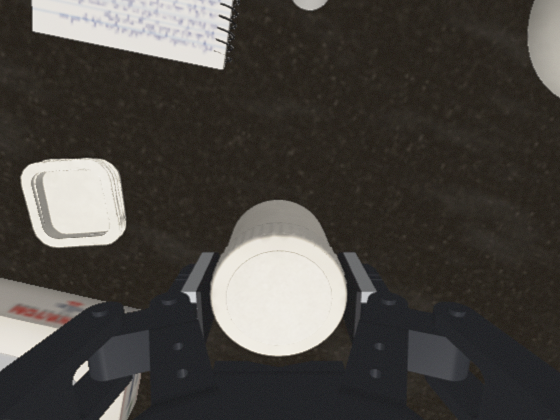

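The jar is held upright between the pads at (278,300). On to the pan.

```bash
python3 - <<'E'
from h import *
c=load('w4'); W=cloud(c); k=W[np.nan_to_num(W[...,2])>150]; k=k[(np.hypot(k[:,0]-604.3,k[:,1]-254.7)<24)&(k[:,2]<215)]
from numpy.linalg import lstsq
b=lstsq(np.c_[k[:,:2]-[604.3,254.7],np.ones(len(k))],k[:,2],rcond=None)[0]; print('lid plane',b)
xb,yb=bal(); P=np.array([488.8,-197.6,0]); q=quat(yb)
bot.move_to([520,60,240],quat([-.1,1,0]))
bot.move_to((P+[0,0,200]).tolist(),q)
bot.servo_line((P+[0,0,122]).tolist(),speed=80); bot.dwell(.2)
s=bot.read_state(); print(s['ee_pos'],s['ft_force'],s['clock'])
print(bot.servo_line((P+[0,0,111]).tolist(),speed=15,until_force=3))
s=bot.read_state(); print(s['ee_pos'],s['ft_force'],s['clock'])
shot('wrist','w5'); shot('scene','s5')
E
```

```text
lid plane [ 2.79512317e-03 -4.85662564e-03  1.89096260e+02]
[ 488.93250476 -197.68156473  122.38180191] [-0.96455724  0.75911983 -1.32086693] 12.4833
True
[ 488.81045573 -197.60560435  114.47116118] [0.19512997 0.07530487 5.40042273] 13.0167
```

View pics/w5.png

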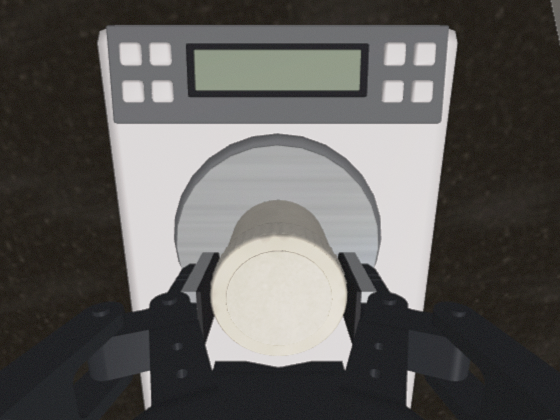

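View pics/s5.png

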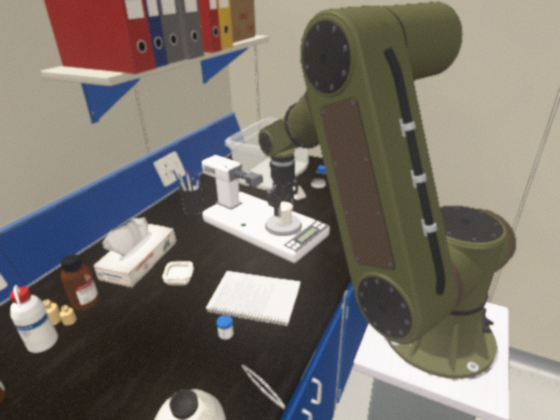

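Touched at the expected height, jar on the pan centre. Release, rise and look.

```bash
python3 - <<'E'
from h import *
xb,yb=bal(); P=np.array([488.8,-197.6,0])
bot.move_gripper(85); bot.dwell(.4)
bot.servo_line((P+[0,0,270]).tolist(),speed=110)
bot.move_to((P+60*xb+[0,0,320]).tolist(),quat(yb)); bot.dwell(.2)
c=shot('wrist','w6'); print(bot.read_state()['clock'])
W=cloud(c); z=W[...,2]; m=(abs(z-124)<4)&(np.hypot(W[...,0]-489,W[...,1]+198)<50); k=W[m]-P
print(len(k),np.median(k[:,2]),cv2.minEnclosingCircle(k[:,:2].astype(np.float32)))
E
```

```text
16.175
2619 123.85934972324804 ((-0.17676639556884766, 0.773043692111969), 26.379131317138672)
```

View pics/w6.png

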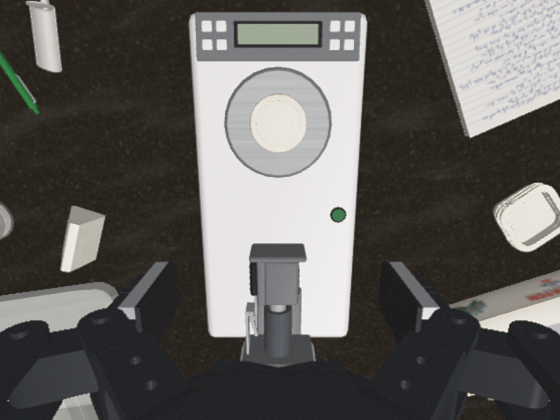

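Jar stands at the pan's centre (278,123), within 1 mm. Now pinch the head at (278,280).

```bash
python3 - <<'E'
from h import *
xb,yb=bal(); P=np.array([488.8,-197.6,0])
H=P+121.5*xb-0.3*yb
bot.move_to((H+[0,0,260]).tolist(),quat(yb))
print(bot.servo_line((H+[0,0,180]).tolist(),speed=80,until_force=8)); bot.dwell(.1)
s=bot.read_state(); print(s['ee_pos'],s['ft_force'],s['clock'])
bot.move_gripper(25,30); bot.dwell(.3)
s=bot.read_state(); print(s['grip_width'],s['ee_pos'],s['ft_force'],s['clock'])
shot('wrist','w7')
E
```

```text
False
[ 607.57259098 -224.04805735  180.59767852] [ 0.30505795 -0.82901331 -1.01989865] 17.8583
34.14158853195149 [ 607.39724226 -224.37847896  180.39410549] [-2.98956736 -4.86387222  5.17982133] 18.675
```

View pics/w7.png

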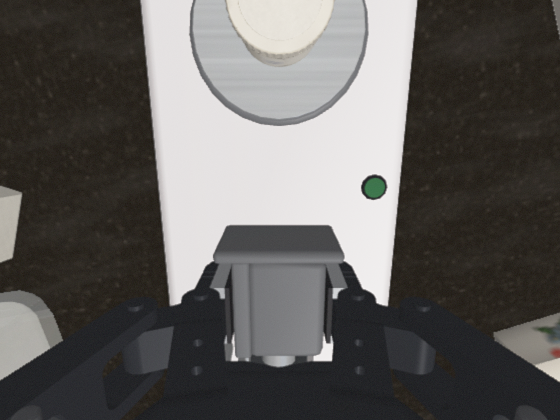

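The pads hold the head's flanks at (228..335, 300), width ≈ 35 mm, so the button is fully in. Draw it out.

```bash
python3 - <<'E'
from h import *
xb,yb=bal(); s=bot.read_state(); p0=np.array(s['ee_pos'])
np.save('p0.npy',p0)
T=p0-120*xb; T[2]=180.2
print(bot.servo_line(T.tolist(),speed=50,until_force=25)); bot.dwell(.3)
s=bot.read_state(); print(s['grip_width'],(np.array(s['ee_pos'])-p0)@xb,s['ee_pos'],s['ft_force'],s['clock'])
c=shot('wrist','w8');shot('top','t8');shot('scene','s8')
cv2.imwrite('pics/t8z.png',cv2.resize(load('t8')['image'][85:255,230:350],None,fx=3.5,fy=3.5,interpolation=cv2.INTER_CUBIC))
cv2.imwrite('pics/s8z.png',cv2.resize(load('s8')['image'][140:260,180:340],None,fx=5,fy=5,interpolation=cv2.INTER_CUBIC))
E
```

```text
False
33.815778338999756 -119.34830039876279 [ 490.80617127 -198.79305375  180.39753535] [ 5.53340986 -4.50276398  0.04379456] 21.575
```

View pics/w8.png

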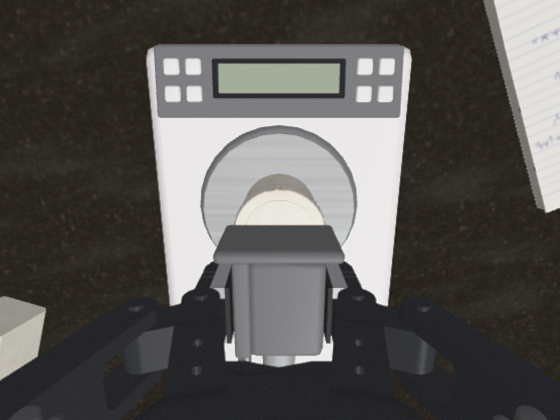

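View pics/s8z.png

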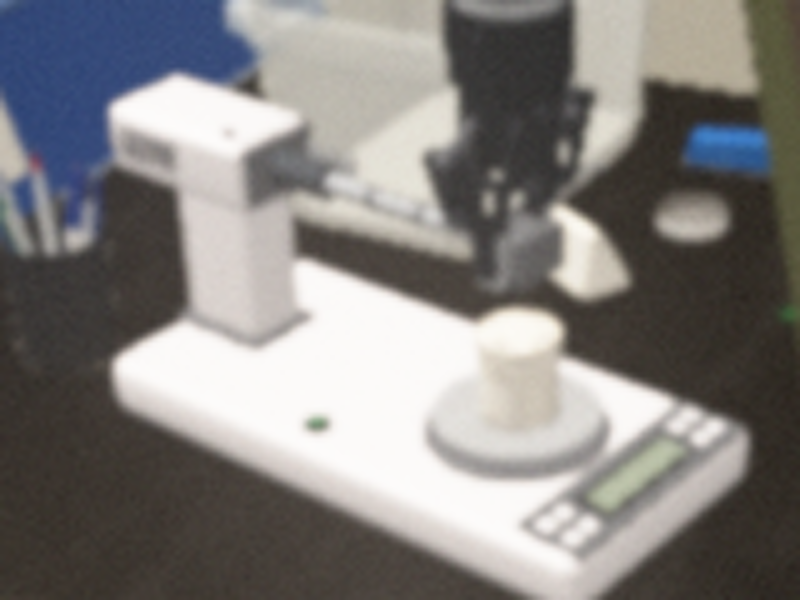

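View pics/t8z.png

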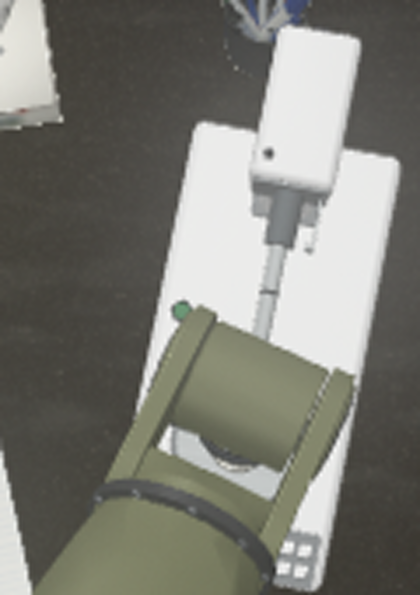

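```bash
python3 - <<'E'
from h import *
xb,yb=bal(); P=np.array([488.8,-197.6,0])
a,b=load('w7'),load('w8')
g=[cv2.cvtColor(x['image'],cv2.COLOR_BGR2GRAY).astype(np.float32)[232:355,245:322] for x in(a,b)]
print('shift px',cv2.phaseCorrelate(*g,cv2.createHanningWindow((77,123),cv2.CV_32F)))
for c in(a,b):
    W=cloud(c); d=c['depth'][225:265,280]; 
    k=W[228:264,260:300].reshape(-1,3)-P; print('front top lip', ((k@xb)[abs(k[:,2]-193)<3]).min().round(1), [((W[v,280]-P)@xb).round(1) for v in (232,245,256,262,300,350)],[W[v,280][2].round(1) for v in (232,262,300)])
W=cloud(b);z=W[...,2]; m=(abs(z-124)<4)&(np.hypot(W[...,0]-489,W[...,1]+198)<35); k=W[m]-P
print('jar top',len(k),np.median(k[:,2]),k.min(0),k.max(0))
cv2.imwrite('pics/t8y.png',cv2.resize(load('t8')['image'][125:200,285:335],None,fx=8,fy=8,interpolation=cv2.INTER_CUBIC))
E
```

```text
shift px ((-0.09418724140619616, 0.29702348621871977), 0.6628401376724243)
front top lip 98.8 [np.float64(98.9), np.float64(99.3), np.float64(101.0), np.float64(103.0), np.float64(118.5), np.float64(139.1)] [np.float64(177.2), np.float64(196.4), np.float64(195.0)]
front top lip -20.7 [np.float64(-20.2), np.float64(-20.1), np.float64(-18.1), np.float64(-16.2), np.float64(-0.7), np.float64(20.0)] [np.float64(176.4), np.float64(195.9), np.float64(194.5)]
jar top 2560 123.80425611511701 [-26.7835994  -23.16995912 120.06189755] [ -0.1733861   26.83017912 126.24135935]
```

View pics/t8y.png

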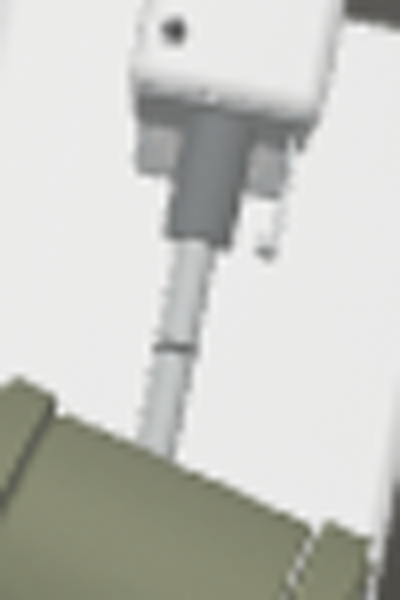

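The head has not slipped in the pads (0.3 px) and has moved about 119.3 mm. The second ring sits about 40 mm ahead of the mouth, which agrees. A final 0.7 mm nudge, then hand in.

```bash
python3 - <<'E'
from h import *
xb,yb=bal(); p0=np.load('p0.npy')
T=p0-120.7*xb; T[2]=180.2
bot.servo_line(T.tolist(),speed=10); bot.dwell(.5)
s=bot.read_state(); print(s['grip_width'],(np.array(s['ee_pos'])-p0)@xb,s['ft_force'],np.abs(s['qvel']).max(),s['clock'])
bot.finish_job()
E
```

```text
33.769347899003606 -120.05416066291102 [ 4.58549457 -3.87613541  0.46450129] 0.0015876436381498612 22.475
the job is handed in; nothing more can be done
```

The larger jar is standing in the middle of the pan, and I handed the job in with the gripper still holding the antistatic head drawn out to the third ring. The clock read about 22.5 s; the hand-in gives no verdict.

- **Jar:** I set it down gently and let go. The wrist camera then put it upright, within about 1 mm of the pan's centre. A later picture with the boom out still showed the lid at its right height.
- **Lock button:** I pinched the head at 30 N while it was stowed. The fingers closed to about 34 mm on the gauge, which reads about 1 mm low, so the button was fully in.
- **Boom:** The tool travelled 120.05 mm from the stowed grip. Pictures before and after the main pull showed the head had not slipped in the pads. The arm was steady at the end, with the spring's pull still on the tool.
- **Ring check:** I never saw the third ring at the mouth directly. In the low-resolution top view the second ring measured about 37 mm ahead of the mouth, against a nominal 40 mm. That measurement was taken just before the final 0.7 mm adjustment. I put the gap down to the camera's viewing angle and relied on the measured travel.
- **Loose things:** I never touched the small jar or the other loose things, and none of the pictures showed any of them moved.

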